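Tuck the paperwork hatch of a shipping tote

ROBOT

A 6-joint arm with a two-finger parallel gripper is mounted at the origin on the work surface. World frame = base frame: x ahead of the robot, y to its left, z up, the work surface at z = 0. Lengths are in m, angles in rad, forces in N, time in s.
With the tool pointing down it reaches from about 0.35 to 1 m from the base axis. Payload 7.1 kg.
Tool frame: the origin (TCP) lies on the centre line of the jaws, within the pads' length; the fingertips stand 14 mm ahead of it and the grasp point (between the pads) lies 5 mm behind it; z points along the fingers, y is the line along which they close (so a half turn about z gives the same grasp; the last joint's range is limited). The gripper opens to 85 mm and grips with 20 to 120 N. Pads are 22 mm wide; open, the fingers measure 114 mm over their backs; the gripper's body (76 mm by 85 mm) begins 54 mm behind the grasp point. The pads swing forward as they close: fully open they stand 13 mm farther back than shut.
Start: joints at [-1.154, 0.423, 1.63, -0, 1.089, -0.019], TCP at [0.264, -0.567, 0.245] pointing down, gripper open.
Joint ranges: [-3, 3], [-0.9, 2.11], [0.09, 2.58], [-1.31, 4.45], [0.11, 2.69], [-2.54, 2.54]. Speed limits (rad/s): [2.39, 2.39, 3.01, 3.14, 3.14, 3.14].

INTERFACE

Orientations are given as a unit quaternion [w, x, y, z].
In Python, from workcell import bot gives the robot as it stands. Calls block until the motion is done:
- bot.goto(position, orientation): joint-space move of the TCP to a pose.
- bot.line_to(position, rotation=None, vel=0.15, force_limit=None): straight line of the TCP; rotation=None keeps the orientation; vel is the mean speed in m/s. With force_limit (N) it stops when the force on the tool has changed by that much, and returns True; else False.
- bot.goto_joints(angles): joint-space move.
- bot.move_gripper(opening, f_grip=None): opening from 0.0 (shut) to 1.0 (fully open); f_grip is the grip in N (None keeps the last); returns when the fingers have stopped.
- bot.wait(seconds).
- bot.ik(position, orientation): joint angles nearest the present ones, or None.
- bot.observe(): the state.
- bot.capture(name): name is "scene" or "top" or "wrist"; returns a dict with "img" (420x560x3 uint8, red, green, blue), "range_z" (420x560 float32, m along the optical axis (not along the pixel's ray), 0 where there is no reading), "fovy" (degrees; the focal length in pixels is half the picture's height over the tangent of half this angle, whatever the lens; pixels are square), "cx", "cy" (the principal point, pixels), "D" ([k1, k2, p1, p2, k3] as OpenCV has them; the pictures are not rectified), "R" (3x3) and "t" (3): a world point X has camera coordinates R X + t. Camera axes: x right, y down, z forward; pixel columns grow to the right and rows downward; lengths in m; the calibration is good to about 2 mm. A picture is of the moment at which its call begins.
A pose or a line that the arm cannot do raises bot.PlanningError and nothing moves.
- bot.finish_job(): hands the job in; it is judged then, once.
Trained networks look in a picture, given as the dict that the camera call returned (one of the last four; its "shot" number tells which), for a name from the list of things; names that differ only in an ending like _2 or _b are one class to them, and where a whole thing is asked for, a point or a joint stands for the part that bears it (a point fixed in the world has none). Each returns a list of dicts, best first, with "score" (0 to 1); they miss things now and then, are a little off and sometimes report something else, mostly with a low value. They report only what shows in the picture. A call takes as long as a camera call. They do not tell look-alikes from the thing itself.
- bot.spot_in(picture, label): "rect" ([left, top, width, height] in pixels, round what is visible of it).
- bot.pinpoint(picture, label): "uv" ([column, row] in pixels: a listed point, or the origin of a listed thing).
The state is a dict: "time": time; "joints": joint angles; "joint_velocities": joint speeds; "effort": joint torques, N m; "position": TCP position; "eef_rot": TCP orientation; "contact_force": force on the tool from outside, world axes, zero at the start; "ft_torque": the same for the moment, N m; "opening": opening from 0.0 (shut) to 1.0 (fully open); "grasp_force": force on a finger pad.
Only numpy, scipy, OpenCV 4.12 (cv2) and the standard library are available. Lean on these libraries where they do the work, as an engineer would, in place of code of your own. Each camera call takes 0.05 s, during which the arm holds its last target. There are 200 camera calls.

TASK

Close the paperwork hatch of the blue shipping tote: with a fingertip, fold the orange flap over and press it down into the opening, then push it along so that its free edge goes under the yellow lip, fully home, and stays shut by itself. Push gently and never take hold of the flap; leave the tape roll, spray bottle, small carton and scanner where they are.

Things in the scene. Friction and masses are not known exactly. Their poses are not given: they have to be found in the camera images.
- tote: Blue tote, 200 (x) by 300 (y) by 120 mm high, too heavy to move. Origin: centre of its underside; z up. Its +x is the way the flap folds over and then tucks. The opening in its lid, 144 (x) by 112 mm (y), 38 mm deep, is centred on the tote's line y = -70 mm. Hinge axis: parallel to y at x = -55 mm (flap_slide 0), 126 mm above the table; lip at the +x end.
- flap (a joint): Flap angle, rad: 0 level and closed, 1.57 upright, more leans back, away from the lip; starts 1.6 to 1.85. Orange stiff plate, 100 mm from hinge to free edge, 100 mm wide, 3 mm thick. A light spring lifts it: about 2.5 N at 55 mm from the hinge holds it down; let go untucked it springs up to about 1.3. It can be pressed softly below level to -0.12 (edge 12 mm below level).
- flap_slide (a joint): How far the flap with its hinge pin has slid along the tote's +x in its slotted hinge, m: 0 to 0.020 (stop, fully home); starts 0 to 0.003. Friction about 4 N, stays where left. With the flap level, at 0 its free edge is 8 mm short of the lip, at 0.020 it is 12 mm under it. Fold the flap down before sliding it, or its edge ends on top of the lip.
- flap_hinge (a point): Middle of the flap's hinge axis (moves with flap_slide). Its x axis points along the flap to the free edge, y along the hinge, z out of the flap's outer face (the face that looks up when closed, and away from the lip when the flap stands).
- flap_rib (a point): Middle of the orange finger rib on the flap's outer face: a bar 4 mm thick, 70 mm long (parallel to the hinge), 7 mm high, 74 mm from the hinge axis, steep on the hinge side, ramped down over 11 mm on the free-edge side; this point is 3.5 mm above the outer face. When the flap is down, a fingertip standing on it between hinge and rib can push the rib towards the lip.
- flap_tip (a point): Middle of the flap's free edge (half-way through its thickness), 100 mm from the hinge axis.
- lip_edge (a point): Middle of the lower edge of the yellow retaining lip, on the side facing the hinge: a fixed bridge 124 mm wide, 36 mm deep (from here along the tote's +x), 4 mm thick, its underside 128.5 mm above the table, 1 mm above the top of the level flap.
- tape_mid (a point): Bystander: brown roll of tape, 84 mm across, 48 mm high, standing flat on the tote's lid beside the hatch; centre, half-way up.
- spray_mid (a point): Bystander: white spray bottle with green label and red cap, 60 mm across, 170 mm high; centre, half-way up.
- carton_mid (a point): Bystander: small brown carton 100 x 80 x 70 mm; centre, half-way up.
- scanner_mid (a point): Bystander: grey and black hand scanner lying on the table, about 175 x 60 x 35 mm; near its middle, half-way up.
Things that resemble listed ones, but are neither listed nor needed, are in the scene too. What is shaped like the part that bears tape_mid but purple is not meant.

How it is judged:
On the way, in this order (a step that is already met when the one before it is completed fails the run):
1. the flap is folded over (value of joint flap below 0.5 rad), for 0.05 s.
2. the flap's edge is tucked under the lip (value of joint flap below 0.04 rad and value of joint flap_slide above 0.015 m), for 0.2 s.
At the end, for the whole second after the job is handed in: The flap lies level (joint flap below 0.04 rad, at rest) with its free edge under the yellow lip, slid at least 15 mm of its 20 mm; each bystander is within 25 mm of its start and upright (within 0.2 rad) (all of step 2 and value of joint flap above -0.1 rad and velocity of joint flap between -0.05 and 0.05 rad/s and x of flap_tip in the frame of lip_edge above 0.006 m and z of flap_tip in the frame of lip_edge below 0 m and distance of each of tape_mid, spray_mid, carton_mid, scanner_mid from where it was at the start of the episode below 0.025 m and angle between each of tape_mid, spray_mid, carton_mid, scanner_mid's own z axis and vertical below 0.2 rad); the robot touches nothing.
It fails at once if a bystander is pushed, lifted or knocked over (moved more than 25 mm or tipped more than 0.35 rad) (distance of any of tape_mid, spray_mid, carton_mid, scanner_mid from where it was at the start of the episode above 0.025 m or angle between any of tape_mid, spray_mid, carton_mid, scanner_mid's own z axis and vertical above 0.35 rad).
It fails at once if the flap is squeezed, or pushed harder than 30 N (contact force between the fingers and flap above 30 N).
It fails at once if the flap is taken between the fingers (the grasp point lies inside its plate) (z of the grasp point in the frame of flap_hinge between -0.004 and 0.004 m and x of the grasp point in the frame of flap_hinge between 0 and 0.1 m and y of the grasp point in the frame of flap_hinge between -0.05 and 0.05 m).
It also fails if it takes over 40 s, if anything falls off the work surface, if the arm or the gripper's body presses on something with over 40 N, if the wrist force passes 120 N, or if a joint passes its speed limit or range.

## Working session

There is one attempt and no reset: what is moved stays moved. The work goes in short steps, each a Python script; the robot and the scene stay as the last script left them, time stands still between calls to the robot, and variables do not carry over. Pictures are saved under pics/ and viewed, at most 10 in all, crops included, and the job is handed in when it is done.

```bash
mkdir -p pics
cat > h.py <<'E'
import numpy as np, cv2
from workcell import bot
def K(c):
    f=c["img"].shape[0]/2/np.tan(np.radians(c["fovy"])/2)
    return np.array([[f,0,c["cx"]],[0,f,c["cy"]],[0,0,1.]])
def world(c,uv,z=None,depth=None):
    """pixel -> world: on plane z, or using depth (range image median)"""
    x,y=cv2.undistortPoints(np.array([[uv]],float),K(c),np.array(c["D"],float))[0,0]
    R=np.array(c["R"]);t=np.array(c["t"])
    r=R.T@np.array([x,y,1]);o=-R.T@t
    if z is not None: return o+r*(z-o[2])/r[2]
    if depth is None:
        u,v=int(round(uv[0])),int(round(uv[1]))
        p=c["range_z"][max(v-2,0):v+3,max(u-2,0):u+3];p=p[p>0];depth=np.median(p) if p.size else np.nan
    return o+r*depth
def cloud(c):
    h,w=c["range_z"].shape
    uu,vv=np.meshgrid(np.arange(w),np.arange(h))
    n=cv2.undistortPoints(np.stack([uu,vv],-1).reshape(-1,1,2).astype(float),K(c),np.array(c["D"],float)).reshape(h,w,2)
    d=c["range_z"][...,None]
    P=np.concatenate([n*d,d],-1)
    W=(P-np.array(c["t"]))@np.array(c["R"])
    W[c["range_z"]<=0]=np.nan
    return W
E
python3 - <<'E'
from h import *
np.set_printoptions(precision=3,suppress=True)
ims=[]
for n in ["scene","top"]:
    c=bot.capture(n); cv2.imwrite(f"pics/{n}1.png",c["img"][...,::-1])
    for l in ["tote","flap_hinge","flap_rib","flap_tip","lip_edge","tape_mid","spray_mid","carton_mid","scanner_mid"]:
        for d in bot.pinpoint(c,l)[:3]:
            print(n,l,round(d["score"],2),np.round(d["uv"],1),world(c,d["uv"]))
print(bot.observe()["time"])
E
```

```text
scene tote 0.98 [283.8 267.6] [0.622 0.071 0.132]
scene flap_hinge 0.79 [252.3 225.8] [ 0.604 -0.061  0.129]
scene flap_rib 0.96 [242.4 202.2] [ 0.612 -0.08   0.204]
scene flap_tip 0.84 [244.6 195.9] [ 0.603 -0.081  0.217]
scene lip_edge 0.86 [266.5 265.5] [0.647 0.043 0.132]
scene tape_mid 0.96 [322.4 223.3] [0.474 0.032 0.12 ]
scene tape_mid 0.63 [414.8 260.6] [0.315 0.202 0.001]
scene spray_mid 0.55 [378.  353.6] [0.603 0.332 0.119]
scene spray_mid 0.28 [246.  198.3] [ 0.602 -0.079  0.21 ]
scene carton_mid 0.65 [439.9 319. ] [0.428 0.355 0.071]
scene scanner_mid 0.63 [216.2 150.7] [ 0.48  -0.394  0.027]
top tote 0.71 [268.7 181.7] [0.548 0.008 0.121]
top tote 0.68 [140.2 242.3] [0.409 0.336 0.07 ]
top flap_hinge 0.79 [296.8 153.9] [ 0.613 -0.062  0.129]
top flap_rib 0.66 [306.5 152.3] [ 0.602 -0.08   0.212]
top flap_tip 0.67 [306.  150.4] [ 0.608 -0.079  0.204]
top flap_tip 0.58 [425.6 204. ] [ 0.487 -0.402  0.032]
top lip_edge 0.92 [253.2 138.7] [0.652 0.042 0.133]
top tape_mid 0.86 [251.7 207.6] [0.486 0.051 0.121]
top tape_mid 0.59 [196.7 267.7] [0.335 0.209 0.001]
top tape_mid 0.31 [270.6 183.8] [0.543 0.003 0.12 ]
top spray_mid 0.83 [135.3 173.6] [0.575 0.325 0.135]
top carton_mid 0.91 [139.4 244.4] [0.404 0.338 0.071]
top scanner_mid 0.72 [427.9 202.3] [ 0.491 -0.407  0.035]
1.0
```

View pics/scene1.png

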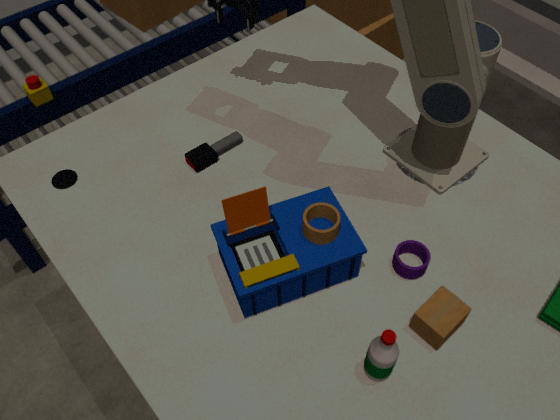

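View pics/top1.png

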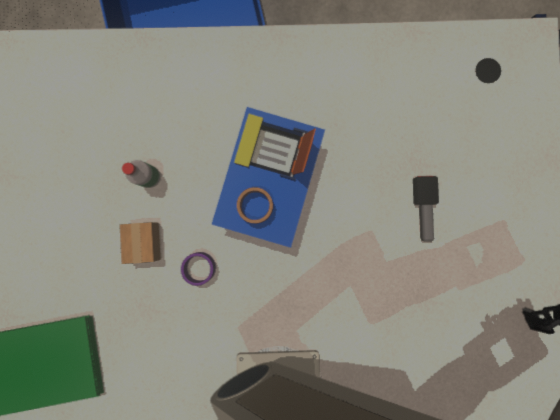

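The scene view shows the tote at about (285,265), with the orange flap upright at (246,208), the yellow lip at (270,270) and the tape roll at (322,223). The top view shows the same tote at (268,180), lip on the left and flap on the right, so tote +x runs roughly along world +y. Next I'll fit the tote pose from colour and depth.

```bash
cat > fit.py <<'E'
from h import *
np.set_printoptions(precision=4,suppress=True)
for n in ["top","scene"]:
    c=bot.capture(n);W=cloud(c);H=cv2.cvtColor(c["img"],cv2.COLOR_RGB2HSV)
    h,s,v=[H[...,i].astype(int) for i in range(3)]
    near=(np.hypot(W[...,0]-.57,W[...,1])<.25)
    blue=near&(h>100)&(h<130)&(s>120)&(abs(W[...,2]-.122)<.012)
    yel=near&(h>20)&(h<35)&(s>150)&(W[...,2]>.12)&(W[...,2]<.145)
    ora=near&(h<14)&(s>170)&(W[...,2]>.135)
    for nm,m in [("blue",blue),("yel",yel)]:
        m=cv2.morphologyEx(m.astype(np.uint8),cv2.MORPH_OPEN,np.ones((3,3)))>0 if nm=="blue" else m
        P=W[m]; r=cv2.minAreaRect((P[:,:2]*1000).astype(np.float32))
        print(n,nm,m.sum(),np.median(P[:,2]),r, cv2.boxPoints(r).round(1).tolist())
    P=W[ora];print(n,"orange",ora.sum(),P.mean(0),P[:,2].min(),P[:,2].max())
    if len(P)>20:
        q=P-np.median(P,0);nrm=np.linalg.svd(q,full_matrices=False)[2][2];print("normal",nrm,np.median(P,0))
E
python3 fit.py
```

```text
top blue 5556 0.12088690288946316 ((561.803466796875, 8.547073364257812), (197.12962341308594, 297.0653381347656), 71.88590240478516) [[390.0, -39.0], [672.2999877929688, -131.3000030517578], [733.5999755859375, 56.0], [451.29998779296875, 148.39999389648438]]
top yel 1 0.13766145417419695 ((638.3001098632812, 45.03024673461914), (0.0, 0.0), 0.0) [[638.2999877929688, 45.0], [638.2999877929688, 45.0], [638.2999877929688, 45.0], [638.2999877929688, 45.0]]fit.py:14: RuntimeWarning: Mean of empty slice.
  P=W[ora];print(n,"orange",ora.sum(),P.mean(0),P[:,2].min(),P[:,2].max())
  ret = um.true_divide(
Traceback (most recent call last):
  File "fit.py", line 14, in <module>
    P=W[ora];print(n,"orange",ora.sum(),P.mean(0),P[:,2].min(),P[:,2].max())
                                                  ~~~~~~~~~~^^
ValueError: zero-size array to reduction operation minimum which has no identity
```

Tote fit: centre (0.562, 0.0085), tote +x at 71.9°, size 197×297 mm against the given 200×300. The hinge predicted from this is (0.611, -0.066), within 4 mm of the detector. I'll shut the gripper, touch the bare lid gently to calibrate the fingertip height, then move behind the flap.

```bash
cat > t.py <<'E'
from h import *
from scipy.spatial.transform import Rotation as Ro
np.set_printoptions(precision=4,suppress=True)
C=np.array([.5618,.0085]);a=np.radians(71.886)
X=np.array([np.cos(a),np.sin(a)]);Y=np.array([-X[1],X[0]])
def quat(sgn):
    y=sgn*np.r_[Y,0];z=np.array([0,0,-1.]);M=np.c_[np.cross(y,z),y,z]
    q=Ro.from_matrix(M).as_quat();return q[[3,0,1,2]]
def tw(x,y,z): return np.r_[C+X*x+Y*y,z]   # tote frame (m), z above table
def st(): 
    o=bot.observe();p=o["position"];d=p[:2]-C
    F=o["contact_force"];return f't={o["time"]:.2f} tote=({d@X*1e3:.1f},{d@Y*1e3:.1f}) z={p[2]*1e3:.1f} F=({F[:2]@X:.2f},{F[:2]@Y:.2f},{F[2]:.2f})'
E
python3 - <<'E'
from t import *
print(bot.observe()["eef_rot"])
p=tw(-.075,.06,.25)
best=min(((abs(j[5]),s,j) for s in(1,-1) if (j:=bot.ik(p,quat(s))) is not None),key=lambda r:r[0]);s=best[1];print(s,best[2])
bot.move_gripper(0.0,20)
bot.goto(tw(-.13,-.07,.33),quat(s));print(st())
bot.goto(p,quat(s))
bot.line_to(tw(-.075,.06,.16),vel=.15)
print(bot.line_to(tw(-.075,.06,.12),vel=.02,force_limit=4),st())
bot.line_to(tw(-.075,.06,.25),vel=.2);print(st())
bot.goto(tw(-.12,-.07,.25),quat(s));print(st())
c=bot.capture("scene");cv2.imwrite("pics/s2.png",cv2.resize(c["img"][120:320,150:400,::-1],None,fx=3,fy=3))
E
```

```text
[-0.      0.9764  0.2162 -0.    ]
-1 [-0.116   0.2082  1.931  -0.      1.0024  0.2001]
t=3.78 tote=(-130.9,-70.0) z=329.8 F=(-0.26,0.59,0.08)
True t=6.48 tote=(-75.0,60.0) z=134.0 F=(-0.35,1.91,8.61)
t=7.22 tote=(-75.2,60.7) z=249.1 F=(-0.29,0.33,-0.68)
t=7.83 tote=(-120.4,-69.1) z=247.7 F=(-0.28,1.31,0.55)
```

View pics/s2.png

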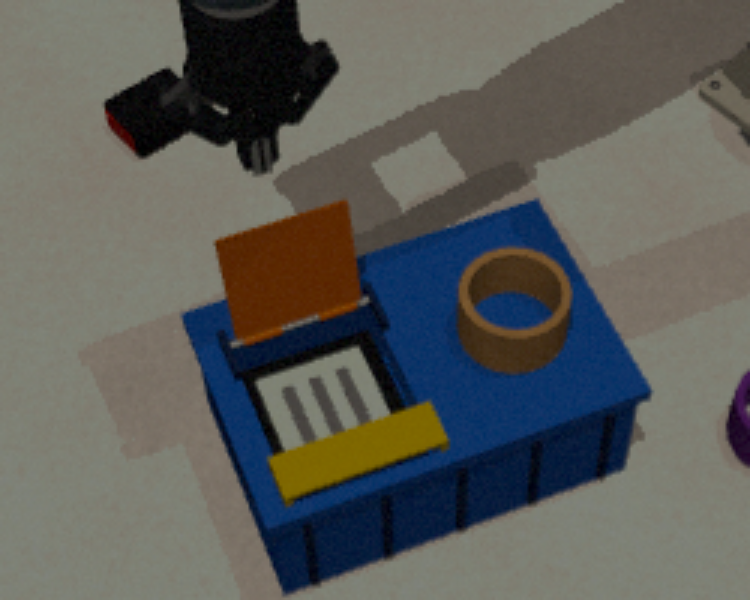

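The crop shows the shut fingers at about (260,155), behind the upright flap, whose bottom edge runs along (300,320). The tape is clear. The touch gives tip = TCP − 14.0 mm. Next I'll fold the flap along an arc.

```bash
cat > fold.py <<'E'
from t import *
def tip(th,rho): # TCP for front-bottom corner of fingertip on outer face at rho
    x=-.055+rho*np.cos(th)-.0015*np.sin(th)-.011; z=.126+rho*np.sin(th)+.0015*np.cos(th)+.014
    return tw(x,-.07,z)
bot.line_to(tw(-.12,-.07,.2),vel=.15)
for th in [1.57,1.35,1.1,.85,.6,.4,.25,.12]:
    if bot.line_to(tip(th,.060),vel=.05 if th<1.5 else .08,force_limit=12): print("STOP",th,st());break
    print(th,st())
E
python3 - <<'E'
import fold
from fold import *
for n in ["scene"]:
    c=bot.capture(n);cv2.imwrite("pics/s3.png",cv2.resize(c["img"][120:320,150:400,::-1],None,fx=3,fy=3))
E
```

```text
1.57 t=9.17 tote=(-67.4,-69.8) z=199.8 F=(0.48,0.33,-0.40)
1.35 t=9.58 tote=(-54.0,-70.0) z=198.8 F=(0.75,-0.16,0.34)
1.1 t=10.03 tote=(-39.7,-69.9) z=193.9 F=(-1.38,0.08,0.45)
0.85 t=10.48 tote=(-27.2,-69.8) z=185.8 F=(-0.02,-0.56,-0.67)
0.6 t=10.93 tote=(-17.1,-69.9) z=174.8 F=(-0.39,-0.32,1.01)
0.4 t=11.32 tote=(-11.2,-69.9) z=164.4 F=(0.66,-0.74,0.37)
0.25 t=11.66 tote=(-8.2,-69.9) z=155.9 F=(-0.33,0.51,1.50)
0.12 t=11.97 tote=(-6.6,-69.9) z=148.3 F=(-1.18,-0.07,0.96)
```

View pics/s3.png

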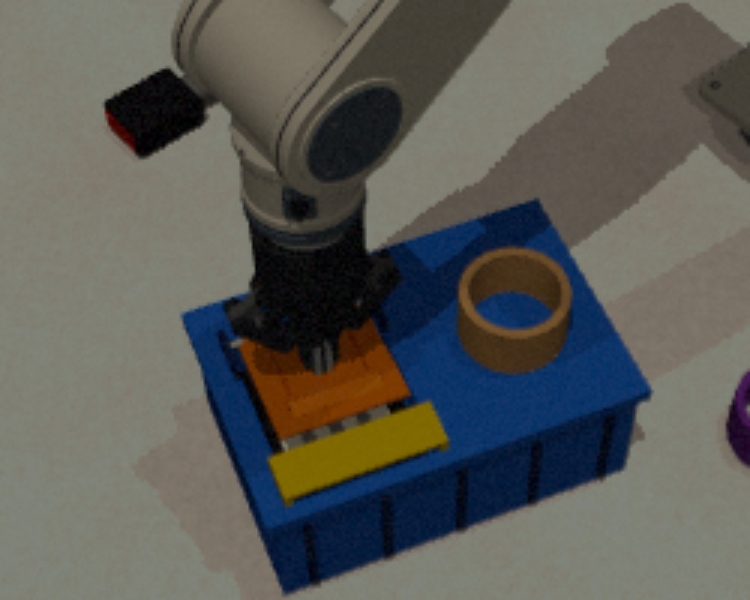

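The flap is folded to about 0.1 rad. The fingertip is at (320,355), with the rib just ahead of it at (335,395). Now I'll press it below level and slide it.

Run:
```python
from t import *
x0=-.0065
for z in (.142,.138):
    print(bot.line_to(tw(x0,-.07,z),vel=.03,force_limit=12),st())
for x in (0,.005,.010,.014,.018,.022,.025,.028):
    r=bot.line_to(tw(x,-.07,.138),vel=.03,force_limit=12); print(x,r,st())
    if r: break
for n in ["scene","top"]:
    c=bot.capture(n)
    if n=="scene": cv2.imwrite("pics/s4.png",cv2.resize(c["img"][120:320,150:400,::-1],None,fx=3,fy=3))
```

```text
False t=12.39 tote=(-6.4,-70.0) z=141.8 F=(1.17,-0.42,1.40)
False t=12.68 tote=(-6.5,-70.1) z=137.9 F=(1.22,-0.33,2.00)
0 False t=13.04 tote=(0.3,-69.9) z=138.0 F=(1.20,0.12,2.14)
0.005 False t=13.36 tote=(5.4,-70.0) z=138.0 F=(0.95,0.72,2.27)
0.01 False t=13.68 tote=(10.1,-69.9) z=137.9 F=(-1.05,0.53,2.79)
0.014 False t=13.96 tote=(14.0,-69.9) z=137.9 F=(-2.06,-0.64,1.31)
0.018 False t=14.24 tote=(18.2,-70.0) z=138.0 F=(-2.89,-0.91,1.10)
0.022 False t=14.53 tote=(22.3,-70.0) z=138.0 F=(-2.25,0.86,2.19)
0.025 False t=14.78 tote=(25.3,-70.0) z=138.0 F=(-2.35,1.50,1.53)
0.028 False t=15.03 tote=(26.8,-69.9) z=137.8 F=(-7.69,-0.32,2.23)
```

View pics/s4.png

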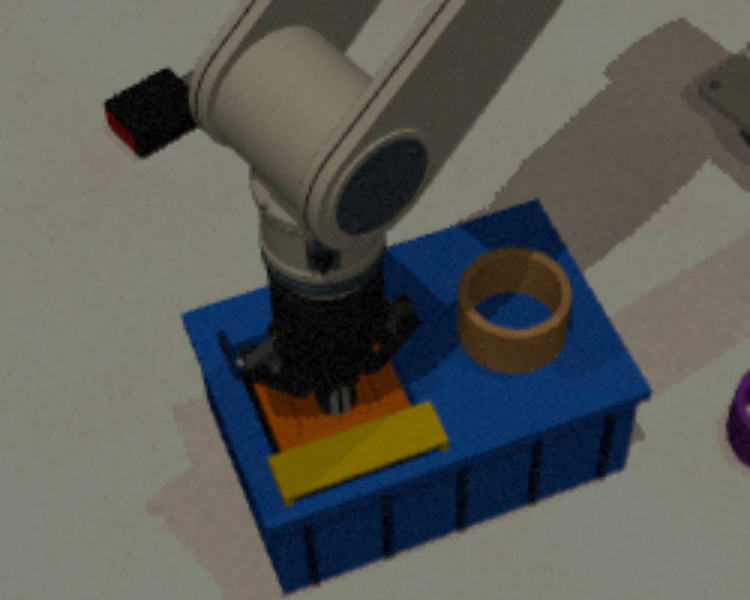

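The stop was reached at x ≈ 26.8 mm (26 expected) with a force rise to 8 N. The flap edge passes under the lip at (350,440). I'll back off the rib, lift away and check.

Run:
```python
from t import *
bot.line_to(tw(.0262,-.07,.138),vel=.02);print(st())
bot.line_to(tw(.0257,-.07,.16),vel=.03);print(st())
bot.line_to(tw(.0,-.07,.30),vel=.2)
bot.goto(tw(-.2,-.07,.35),quat(-1));print(st())
c=bot.capture("scene");cv2.imwrite("pics/s5.png",cv2.resize(c["img"][120:320,150:400,::-1],None,fx=3,fy=3))
W=cloud(c);d=W[...,:2]-C;tx=d@X;ty=d@Y
for x in(-.03,-.01,.0,.01,.02,.03,.045,.06):
    m=(abs(tx-x)<.004)&(abs(ty+.07)<.03);print(x,m.sum(),np.nanmedian(W[...,2][m]))
for l in ["flap_rib","flap_tip","flap_hinge","tape_mid"]:
    for q in bot.pinpoint(c,l)[:1]:
        w=world(c,q["uv"],.13);e=w[:2]-C;print(l,q["score"],e@X,e@Y)
```

```text
t=15.38 tote=(26.4,-70.1) z=138.1 F=(-2.42,0.21,2.36)
t=16.26 tote=(25.7,-69.9) z=159.9 F=(-0.39,-0.30,-0.28)
t=17.95 tote=(-199.2,-69.7) z=348.9 F=(-0.09,-0.03,-0.32)
-0.03 85 0.12810942611110543
-0.01 79 0.1282524218889488
0.0 82 0.1280950151124582
0.01 85 0.1281221188365628
0.02 80 0.12806813684368037
0.03 62 0.12909062204771593
0.045 108 0.13206017625388383
0.06 101 0.13294055707332458
flap_rib 0.58 0.04231002299295871 -0.07146194422880485
flap_tip 0.74 0.005542782602734629 0.08695890411665311
flap_hinge 0.93 -0.030929717353343128 -0.06567181388211824
tape_mid 0.75 0.0038451762004113907 0.08798221618364176
```

View pics/s5.png

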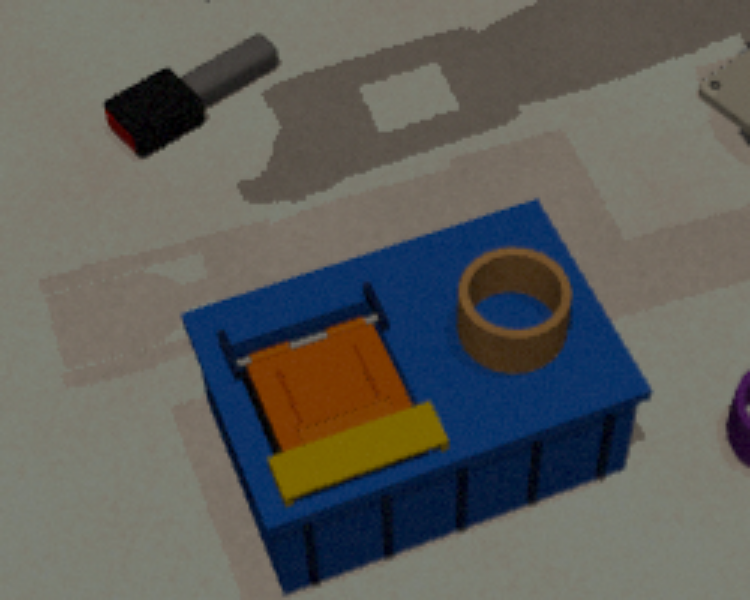

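The flap lies level at 128 mm with its edge under the lip at (350,440). The rib is at tote x ≈ 40 mm, so the slide is fully home, and the tape and scanner look unmoved. I'll hand it in.

```bash
python3 -c "
from workcell import bot
print(bot.finish_job())"
```

```text
the job is handed in; nothing more can be done
None
```

The hatch is closed and the job handed in: the last picture showed the flap level and pushed home under the yellow lip, holding with the robot clear and the tape roll and scanner unmoved; the bottle and carton were not re-checked, and no verdict came back.

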